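# Set the angle bracket to the scribed line

## Task

On the plywood marking-out board stand a small steel angle bracket and a U-shaped clip. Push the angle bracket along the board, keeping it flat on the wood, until the front edge of its foot (the edge away from its upright leg) lies on the scribed line that crosses the board, square to the line, and leave it there. Leave the U-shaped clip where it is.

Things in the scene. Friction and masses are not known exactly. Their poses are not given: they have to be found in the camera images.
- board: Marking-out board of plywood, fixed flat to the bench: 160 mm (its x) by 300 mm (its y), 12 mm thick, with a thin flush metal rule along its +x edge. Origin at the centre of its underside; its top is 12 mm above the bench; x points roughly away from the robot, y roughly to the robot's left. No stop or fence on it. A small loose bolt lies past the line, 40 mm from it.
- line (a point): Middle of the scribed line, on the board's top. The dark line, 2 mm wide, runs along the board's x right across the board, 85 mm to the -y side (robot's right) of the board's centre. Axes as the board's.
- bracket: Grey steel L-shaped angle bracket, 0.12 kg, loose on the board, +y of the line. Foot 36 mm (its x) by 50 mm (its y), 4 mm thick; upright leg 36 mm wide, 3 mm thick, 50 mm high along the foot's +y edge (outer face 25 mm to +y of the origin), the side away from the line: push low on that face, towards board -y. Starts up to 12 degrees off square. Origin: centre of the foot's underside.
- edge (a point): Middle of the front edge of the bracket's foot, at its underside: 25 mm to the bracket's -y side of its origin. Axes as the bracket's.
- clip: Grey steel U-shaped clip, 36 by 36 mm and 18 mm high, loose on the board about 80 mm beside the bracket (centre to centre), nearer to or farther from the robot than it; it must stay where it is. Origin at the centre of its underside.
Mind the look-alikes: they are no part of the job. What is shaped like the bracket but black is not meant.

How it is judged (in metres and radians):
At the end, for the whole second after the job is handed in: The bracket lies still and flat on the board, on the +y side of the line, the middle of its foot's front edge within 10 mm of the line (across it) and 70 mm of the line's middle (along it), square to the line within 10 degrees; the clip is within 20 mm of its start (y of edge in the frame of line between -0.01 and 0.01 m and x of edge in the frame of line between -0.07 and 0.07 m and y of bracket in the frame of line above 0.01 m and angle between the y axis of bracket and the y axis of board, either way round below 0.175 rad and angle between bracket's own z axis and vertical below 0.06 rad and z of bracket in the frame of line below 0.004 m and linear speed of bracket below 0.01 m/s and distance of clip from where it was at the start of the episode below 0.02 m); the robot touches nothing.
It fails at once if the bracket is lifted more than 15 mm off the board (z of bracket in the frame of line above 0.015 m).
It fails at once if the bracket is tipped by more than 30 degrees (angle between bracket's own z axis and vertical above 0.52 rad).
It fails at once if the clip is moved by more than 20 mm (distance of clip from where it was at the start of the episode above 0.02 m).
It also fails if it takes over 35 s, if anything falls off the work surface, if the arm or the gripper's body presses on something with over 40 N, if the wrist force passes 120 N, or if a joint passes its speed limit or range.

## Robot

A 6-joint arm with a two-finger parallel gripper is mounted at the origin on the work surface; the furniture and walls round the work are solid. World frame = base frame: x ahead of the robot, y to its left, z up, the work surface at z = 0. Lengths are in mm, angles in degrees, forces in N, time in s.
With the tool pointing down it reaches from about 300 to 850 mm from the base axis. Payload 4.2 kg.
Tool frame: the origin (TCP) lies on the centre line of the jaws, within the pads' length; the fingertips stand 11 mm ahead of it and the grasp point (between the pads) lies 8 mm behind it; z points along the fingers, y is the line along which they close (so a half turn about z gives the same grasp; the last joint's range is limited). The gripper opens to 91 mm and grips with 3 to 60 N. Pads are 32 mm wide; open, the fingers measure 118 mm over their backs; the gripper's body (76 mm by 178 mm) begins 60 mm behind the grasp point.
Start: joints at [70.76, 18.312, 89.639, -0, 72.044, -1.146], TCP at [178.584, 546.58, 224.976] pointing down, gripper open.
Joint ranges: [-177.97, 177.97], [-48.28, 115.42], [12.27, 149.76], [-77.06, 257.06], [2.81, 150.46], [-146.56, 146.56]. Speed limits (degrees/s): [147.25, 147.25, 180, 180, 180, 180].

## Interface

Orientations are given as [roll, pitch, yaw] about the fixed x, y, z axes, in that order (R = Rz(yaw) Ry(pitch) Rx(roll)).
In Python, from workcell import env, grab_frame, camera_model, models gives the robot as it stands.
- The arm moves only by the shell command python3 -m crank 'ROWS' [FORCE]. ROWS is text: rows parted by semicolons, each of 7 numbers parted by spaces: the closure, from -1 (fully open) to 1 (shut), so that 0 is half open, then the shift along the tool's x, y, z in mm, then the turn, a rotation vector about the tool's x, y, z in degrees. A call has 1 to 10 rows; each row shifts and turns the commanded pose from where the row before left it, along the tool's axes as they then stand; what a row does not reach is not made up. A row lasts 1/8 s, in which the tool goes at most 62.5 mm and 10.7 degrees, less where a joint would pass 70% of its speed; a pose out of reach is approached as far as the arm can. A call is refused whole if a number of a shift passes 62.5 or a number of a turn 10.7, either way. A call with a gripper value outside its range is refused whole. The fingers move at their own pace and stop on an object; FORCE is the grip in N (left out, the last holds). Time passes only in rows, so rows that do not move let the fingers close. It gives the time, the measured TCP pose, the force, the opening and the grip force at its end, in the units of the state.
- env.state(): the state, without advancing time (a new reading comes with each control period).
- grab_frame(name): name is "scene" or "top" or "wrist"; returns the picture (384x512x3 uint8, blue, green, red); there is no depth.
- camera_model(name): a dict with "K" (3x3 intrinsics, pixels), "R" (3x3) and "t" (3): a world point X has camera coordinates R X + t; the wrist camera has in their place "mount" (4x4, takes a point from camera to tool coordinates, whose origin is the TCP and whose axes are the flange's). Camera axes: x right, y down, z forward; pixel columns grow to the right and rows downward; lengths in mm; the calibration is good to about 2 mm. The wrist camera is an equidistant fisheye: a pixel r from the principal point sees the ray r / f radians off the axis. A picture is of the moment at which its call begins: read the wrist's pose just before it. camera_model takes no time and is no camera call.
- env.job_done(): hands the job in; it is judged then, once.
Trained networks look in the newest picture that a camera, given by its name, has taken for a name from the list of things; names that differ only in an ending like _2 or _b are one class to them, and where a whole thing is asked for, a point or a joint stands for the part that bears it (a point fixed in the world has none). Each returns a list of dicts, best first, with "p" (0 to 1); they miss things now and then, are a little off and sometimes report something else, mostly with a low value. They report only what shows in the picture. A call takes as long as a camera call. They do not tell look-alikes from the thing itself.
- models.search_frame(name, camera): "point" ([x, y, z] in mm, in world coordinates, good to about 4 mm: the middle of the surface that is visible of it).
The state is a dict: "time_s": time; "qpos": joint angles; "qvel": joint speeds; "effort": joint torques, N m; "ee_pos": TCP position; "ee_rot": TCP orientation; "force": force on the tool from outside, world axes, zero at the start; "torque": the same for the moment, N m; "gripper_width": finger opening in mm; "gripper_force": force on a finger pad.
Only numpy, scipy, OpenCV 4.12 (cv2) and the standard library are available. Lean on these libraries where they do the work, as an engineer would, in place of code of your own. Each camera call takes 0.05 s, during which the arm holds its last target. There are 200 camera calls.

## Working session

There is one attempt and no reset: what is moved stays moved. The work goes in short steps, Python scripts to look and compute and a shell command to move; the robot and the scene stay as the last step left them, time stands still between calls to the robot, and variables do not carry over. Pictures are saved under pics/ and viewed, at most 10 in all, crops included, and the job is handed in when it is done.

```bash
mkdir -p pics; ls; python3 - <<'E'
from workcell import env, grab_frame, camera_model, models
import cv2
s=env.state(); print(s['time_s'],s['ee_pos'],s['ee_rot'],s['gripper_width'])
for c in ['scene','top']:
    cv2.imwrite(f'pics/{c}0.png',grab_frame(c))
    for n in ['bracket','clip','board']:
        print(c,n,models.search_frame(n,c))
E
```

```text
pics
0.0 [178.41064477 546.1111083  224.13753787] [-1.79899106e+02 -1.09983947e-03  1.61908254e+02] 91.48504919480713
scene bracket [{'point': [389.6, -462.7, 4.8], 'p': 0.91}, {'point': [251.6, -457.4, 4.6], 'p': 0.72}, {'point': [399.8, -161.3, 20.1], 'p': 0.66}]
scene clip [{'point': [477.6, -179.8, 23.0], 'p': 0.68}]
scene board [{'point': [421.8, -280.2, 12.6], 'p': 0.87}]
top bracket [{'point': [406.4, -460.1, 2.8], 'p': 0.86}, {'point': [253.2, -439.9, 8.2], 'p': 0.8}, {'point': [400.9, -176.3, 17.1], 'p': 0.71}]
top clip [{'point': [480.4, -179.3, 17.4], 'p': 0.9}]
top board [{'point': [429.5, -254.2, 9.6], 'p': 0.95}]
```

View pics/top0.png

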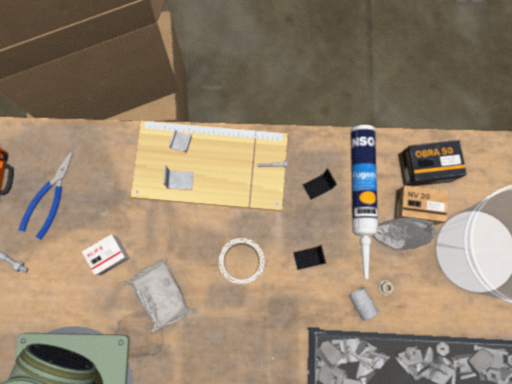

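View pics/scene0.png

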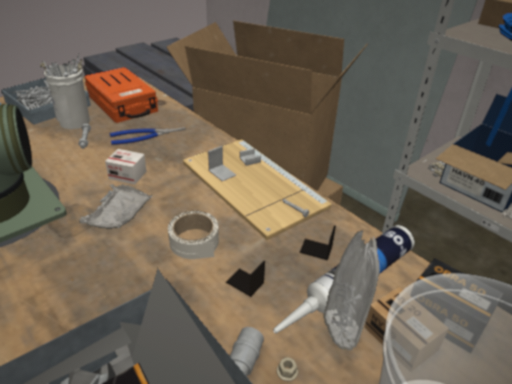

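The top view shows four candidates for the bracket:
- grey L at (180,180), on the board
- grey U-clip at (180,141)
- black L at (320,184), off the board
- black L at (310,257), off the board

I choose the grey L at (180,180). The scribed line is at column 252. Next is one close crop to check the choice and get corners.

```bash
cat > h.py <<'E'
import numpy as np, cv2
from workcell import camera_model
def ray(cam,uv,z):
    m=camera_model(cam);K,R,t=[np.array(m[k],float) for k in 'KRt']
    d=R.T@np.linalg.inv(K)@[uv[0],uv[1],1.]; c=-R.T@t
    return c+d*(z-c[2])/d[2]
def proj(cam,X):
    m=camera_model(cam);K,R,t=[np.array(m[k],float) for k in 'KRt']
    p=K@(R@np.array(X,float)+t); return p[:2]/p[2]
E
python3 - <<'E'
from h import *
im=cv2.imread('pics/top0.png')
c=im[115:215,125:295]
cv2.imwrite('pics/crop.png',cv2.resize(c,None,fx=4.7,fy=4.7,interpolation=cv2.INTER_CUBIC))
for p in [(0,0,0),(178,546,225),(430,-254,12)]: print(p,proj('top',p),proj('scene',p))
m=camera_model('top'); print(-np.array(m['R']).T@np.array(m['t']))
E
```

```text
(0, 0, 0) [ 69.66127098 390.6455139 ] [ -7.26009676 208.88808196]
(178, 546, 225) [-364.27175659  288.43378999] [-22.01307122   7.34733943]
(430, -254, 12) [215.18073264 166.20276745] [253.5222159  182.96879099]
[ 208.45065976 -308.00923971  917.06809862]
```

View pics/crop.png

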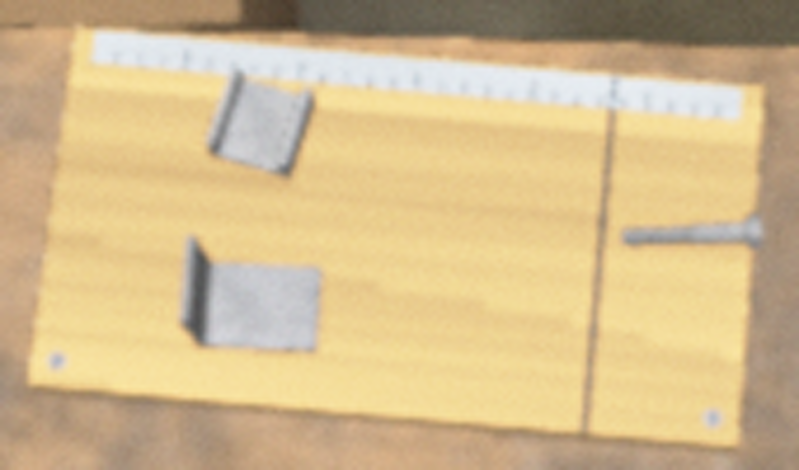

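The close crop confirms the grey L. Its foot front edge runs from crop (321,267) to (318,350), its leg is on the left at x≈200, and the line runs (614,78)–(586,434). The clip is at (262,122).

```bash
python3 - <<'E'
from h import *
P=lambda u,v,z: ray('top',((u+.5)/4.7-.5+125,(v+.5)/4.7-.5+115),z)[:2]
B=np.array([P(*c,12) for c in [(78,28),(763,86),(740,444),(28,384)]]); print('board',B.round(1),B.mean(0))
L=np.array([P(614,78,12),P(586,434,12)]); d=L[0]-L[1]; th=np.degrees(np.arctan2(d[1],d[0])); print('line',L.round(1),th)
e=(B[0]+B[3]-B[1]-B[2])/2; print('board yaw from long',np.degrees(np.arctan2(-e[0],e[1])),np.linalg.norm(e))
F=np.array([P(321,267,16),P(318,350,16)]);d=F[0]-F[1];print('front',F.round(1),np.linalg.norm(d),np.degrees(np.arctan2(d[1],d[0])))
G=np.array([P(208,263,16),P(203,347,16)]);print('inner',G.round(1))
x=np.array([np.cos(np.radians(th)),np.sin(np.radians(th))]);y=np.array([-x[1],x[0]])
Lm=L.mean(0)
for n,q in [('front0',F[0]),('front1',F[1]),('inner0',G[0]),('inner1',G[1]),('clip',P(262,122,15))]: print(n,((q-Lm)@x).round(1),((q-Lm)@y).round(1))
print('Lm',Lm,x,y)
E
```

```text
board [[ 521.1 -100.9]
 [ 503.5 -397.3]
 [ 346.6 -388.7]
 [ 364.7  -90. ]] [ 433.991554   -244.22408694]
line [[ 505.3 -332.7]
 [ 349.3 -324. ]] -3.2132946314154407
board yaw from long -3.4258711199911427 298.139260086932
front [[ 417.2 -210.5]
 [ 381.5 -210.8]] 35.71055770082395 0.4782148951010908
inner [[ 417.7 -162.9]
 [ 381.5 -162.7]]
front0 -16.7 117.1
front1 -52.3 114.8
inner0 -18.9 164.7
inner1 -55.0 162.8
clip 44.8 148.7
Lm [ 427.28374472 -328.36109705] [ 0.99842778 -0.05605318] [0.05605318 0.99842778]
```

```bash
python3 -m crank '1 0 0 0 0 0 -7.4; 1 0 0 0 0 0 -7.4; 1 -20 -50 0 0 0 0; 1 -20 -50 0 0 0 0; 1 -20 -50 0 0 0 0; 1 -20 -50 0 0 0 0; 1 -20 -50 0 0 0 0; 1 -20 -50 0 0 0 0; 1 -20 -50 0 0 0 0; 1 -20 -50 0 0 0 0' 20
```

```text
time_s: 1.65
ee_pos: [315.7, 136.5, 225.3]
ee_rot: [180.0, 0.1, 176.7]
force: [1.1, 0.1, 0.1]
gripper_width: 0.2
gripper_force: 0.0
```

```bash
python3 -m crank '1 -20 -50 0 0 0 0; 1 -20 -50 0 0 0 0; 1 -20 -50 20 0 0 0; 1 -20 -50 20 0 0 0; 1 -20 -50 20 0 0 0; 1 -2 -2 20 0 0 0; 1 0 0 0 0 0 0; 1 0 0 0 0 0 0' ; python3 - <<'E'
from h import *
from workcell import env,grab_frame
s=env.state();print(s['ee_pos'],s['ee_rot'])
w=grab_frame('wrist');t=grab_frame('top')[115:215,125:295]
cv2.imwrite('pics/w1.png',w)
cv2.imwrite('pics/t1.png',cv2.resize(t,None,fx=4.7,fy=4.7,interpolation=cv2.INTER_CUBIC))
E
```

```text
time_s: 2.65
ee_pos: [402.9, -119.1, 145.6]
ee_rot: [-180.0, 0.0, 176.7]
force: [0.1, 0.6, -0.7]
gripper_width: 0.2
gripper_force: 0.0
[ 402.89329937 -119.06061369  145.57103513] [-1.79997321e+02  4.97888612e-02  1.76744503e+02]
```

View pics/w1.png

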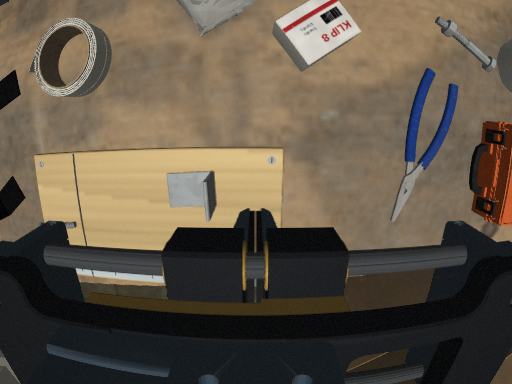

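View pics/t1.png

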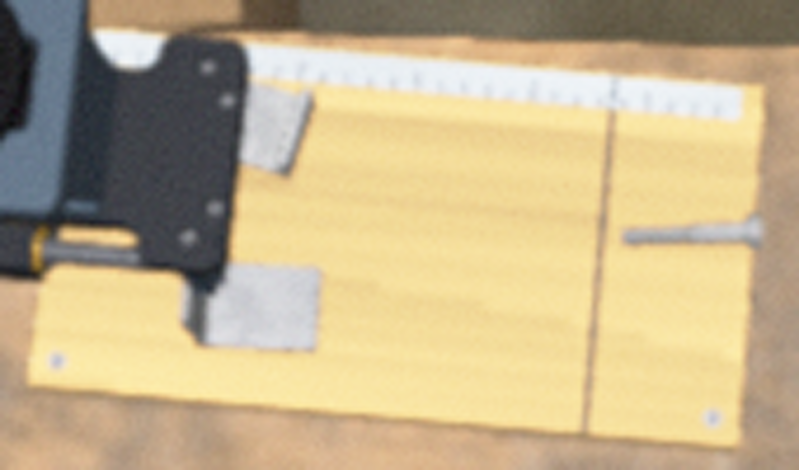

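The wrist view shows the bracket at (190,190), its front edge at column ≈168, and the line from (73,153) to (85,248). The closed fingertips are at (255,215), clear of the leg. In the top crop the bracket and clip have not moved. I'll cross-check positions with the wrist camera.

```bash
cat >> h.py <<'E'
from scipy.spatial.transform import Rotation as Ro
def wray(uv,z,pos,rpy):
    m=camera_model('wrist');K=np.array(m['K'],float);M=np.array(m['mount'],float)
    a=np.array([(uv[0]-K[0,2])/K[0,0],(uv[1]-K[1,2])/K[1,1]]);th=np.hypot(*a)
    d=np.r_[a/th*np.sin(th),np.cos(th)]
    R=Ro.from_euler('xyz',rpy,degrees=True).as_matrix()
    d=R@M[:3,:3]@d; c=R@M[:3,3]+pos
    return (c+d*(z-c[2])/d[2])
Lm=np.array([427.28,-328.36]);X=np.array([.99843,-.05605]);Y=np.array([.05605,.99843])
lf=lambda q:np.round([(q[:2]-Lm)@X,(q[:2]-Lm)@Y],1)
E
python3 - <<'E'
from h import *
pos=[402.9,-119.1,145.6];r=[180,0,176.7]
for n,uv,z in [('line a',(73,153),12),('line b',(85,247),12),('fr a',(167,172),16),('fr b',(169.5,207),16),('leg bottom a',(204,172),16),('leg b',(206,207),16),('legtop a',(214,171),62),('legtop b',(209,219),62),('corner',(283,148),12),('tip',(255,215),134)]:
    q=wray(uv,z,pos,r);print(n,q.round(1),lf(q))
print(lf(np.array(pos)))
E
```

```text
line a [ 351.  -322.7   12. ] [-76.5   1.4]
line b [ 466.2 -333.    12. ] [39.1 -2.4]
fr a [ 381.3 -208.2   16. ] [-52.6 117.4]
fr b [ 418.6 -210.5   16. ] [-15.3 117.2]
leg bottom a [ 384.  -169.6   16. ] [-52.1 156.1]
leg b [ 420.6 -171.3   16. ] [-15.5 156.5]
legtop a [ 375.3 -152.4   62. ] [-61.8 172.7]
legtop b [ 417.4 -160.9   62. ] [-19.2 166.6]
corner [365.4 -89.8  12. ] [-75.2 234.7]
tip [ 390.7 -119.1  134. ] [-48.3 206.9]
[-36.1 207.6]
```

```bash
python3 -m crank '1 0 0 40 0 0 0; 1 0 0 40 0 0 0; 1 0 0 25 0 0 0; 1 0 0 12 0 0 0; 1 0 0 0 0 0 0; 1 0 0 0 0 0 0'; python3 - <<'E'
from h import *
from workcell import env,grab_frame
s=env.state();print(s['ee_pos'],lf(s['ee_pos']))
cv2.imwrite('pics/w2.png',grab_frame('wrist'))
E
```

```text
time_s: 3.5
ee_pos: [403.7, -119.5, 28.9]
ee_rot: [-180.0, 0.1, 176.7]
force: [0.4, -0.5, -0.7]
gripper_width: 0.4
gripper_force: 0.0
[ 403.65791006 -119.5433492    28.92878255] [-35.3 207.2]
```

View pics/w2.png

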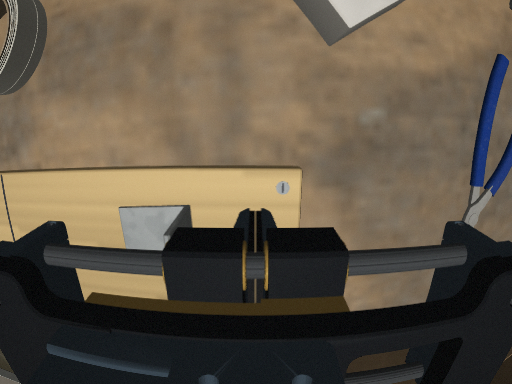

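Everything is clear. I'll approach until contact, slowly.

```bash
python3 -m crank '1 0 -7 0 0 0 0; 1 0 -7 0 0 0 0; 1 0 -7 0 0 0 0; 1 0 -4 0 0 0 0; 1 0 -4 0 0 0 0; 1 0 -4 0 0 0 0; 1 0 -4 0 0 0 0; 1 0 -4 0 0 0 0; 1 0 -4 0 0 0 0; 1 0 0 0 0 0 0'; python3 - <<'E'
from h import *
from workcell import env,grab_frame
s=env.state();print(s['ee_pos'],lf(s['ee_pos']))
w=grab_frame('wrist');t=grab_frame('top')[115:215,125:295]
cv2.imwrite('pics/c2.png',np.vstack([cv2.resize(w[150:320],(680,226)),cv2.resize(t,None,fx=4,fy=3.7,interpolation=cv2.INTER_CUBIC)[:370]]))
E
```

```text
time_s: 4.8
ee_pos: [400.2, -164.7, 27.9]
ee_rot: [-180.0, 0.0, 176.7]
force: [0.0, 0.5, -0.5]
gripper_width: 0.5
gripper_force: 0.0
[ 400.17987829 -164.6691523    27.92206524] [-36.2 161.9]
```

View pics/c2.png

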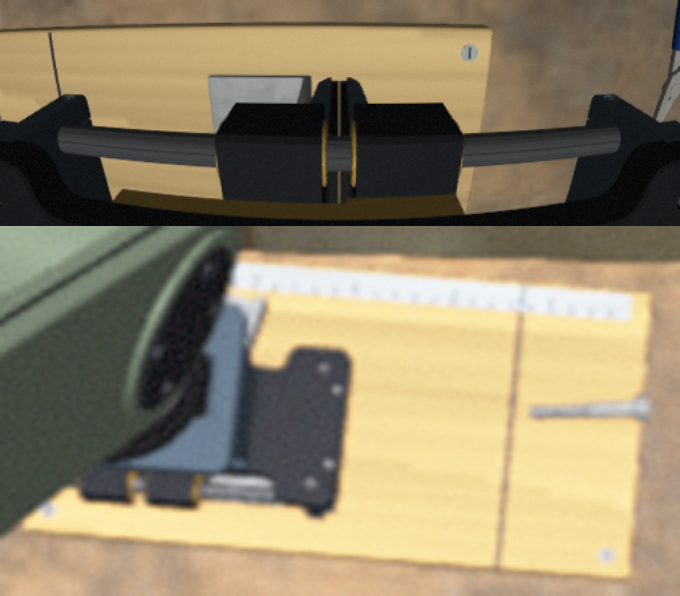

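Contact has been made: in the wrist strip the foot's near front corner is at full-frame pixel (157.5,207), against the fingers. The clip (top crop) is untouched. I'll calculate how far remains.

```bash
python3 - <<'E'
from h import *
r=[180,0,176.7]
for pos,uv in [([403.7,-119.5,28.9],(120,207)),([400.2,-164.7,27.9],(157.5,207)),([400.2,-164.7,27.9],(160,225))]:
    q=wray(uv,16,pos,r);print(q.round(1),lf(q),lf(np.array(pos)))
for v,u in [(38,175),(44,217)]: q=wray((v,u),12,[400.2,-164.7,27.9],r);print('line',lf(q))
E
```

```text
[ 382.3 -207.2   16. ] [-51.7 118.5] [-35.2 207.2]
[ 379.7 -225.3   16. ] [-53.3 100.2] [-36.2 161.9]
[ 391.8 -225.6   16. ] [-41.2 100.6] [-36.2 161.9]
line [-75.1   2.3]
line [-42.6   1.1]
```

```bash
python3 -m crank '1 0 -6 0 0 0 0; 1 0 -8 0 0 0 0; 1 0 -8 0 0 0 0; 1 0 -8 0 0 0 0; 1 0 -8 0 0 0 0; 1 0 -8 0 0 0 0; 1 0 -8 0 0 0 0; 1 0 -8 0 0 0 0; 1 0 -8 0 0 0 0; 1 0 -6 0 0 0 0'; python3 -m crank '1 0 -4 0 0 0 0; 1 0 0 0 0 0 0;1 0 0 0 0 0 0'; python3 - <<'E'
from h import *
from workcell import env,grab_frame
s=env.state();print(s['ee_pos'],s['ee_rot'],lf(s['ee_pos']))
w=grab_frame('wrist')
cv2.imwrite('pics/w3.png',cv2.resize(w[140:290,60:320],None,fx=3,fy=3,interpolation=cv2.INTER_CUBIC))
E
```

```text
time_s: 6.15
ee_pos: [395.7, -240.7, 27.9]
ee_rot: [180.0, 0.0, 176.7]
force: [0.1, 1.1, 1.1]
gripper_width: 0.4
gripper_force: 0.6
time_s: 6.52
ee_pos: [395.5, -244.2, 27.9]
ee_rot: [-180.0, 0.0, 176.7]
force: [0.2, -0.2, 0.1]
gripper_width: 0.6
gripper_force: 0.0
[ 395.53175716 -244.20623177   27.9331623 ] [-1.79993232e+02  7.33038993e-03  1.76717696e+02] [-36.4  82.2]
```

View pics/w3.png

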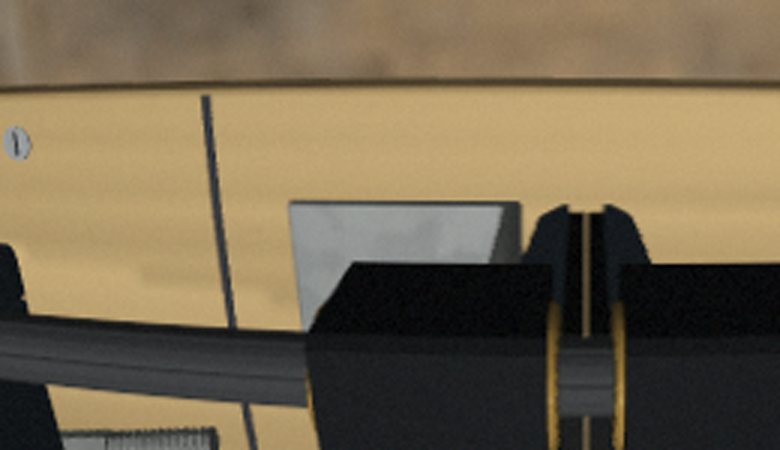

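The line runs from crop (207,100) to (233,325), and the bracket front edge from (289,204) to (302,325), nearly parallel. I'll compute the gap.

```bash
python3 - <<'E'
from h import *
r=[180,0,176.7];pos=[395.53,-244.2,27.9]
for n,uv,z in [('line',(207,100),12),('line',(219,204),12),('line',(233,325),12),('fr',(289,204),16),('fr',(302,325),16),('fr',(289,202),14)]:
    q=wray((60+(uv[0]+.5)/3-.5,140+(uv[1]+.5)/3-.5),z,pos,r);print(n,lf(q))
E
```

```text
line [-74.7   1.2]
line [-51.6   1.4]
line [-22.4   0.7]
fr [-53.   19.5]
fr [-25.1  19.3]
fr [-52.8  18.9]
```

```bash
python3 -m crank '1 0 -4 0 0 0 0; 1 0 -4 0 0 0 0; 1 0 -4 0 0 0 0; 1 0 -3 0 0 0 0; 1 0 -2 0 0 0 0; 1 0 -1 0 0 0 0; 1 0 0 0 0 0 0; 1 0 0 0 0 0 0'; python3 -m crank '1 0 5 0 0 0 0; 1 0 15 0 0 0 0; 1 0 15 0 0 0 0; 1 0 5 -30 0 0 0; 1 0 0 -50 0 0 0; 1 0 0 -50 0 0 0; 1 0 40 0 0 0 0; 1 0 20 0 0 0 0; 1 0 0 0 0 0 0; 1 0 0 0 0 0 0'; python3 - <<'E'
from h import *
from workcell import env,grab_frame
s=env.state();print(s['ee_pos'].tolist(),s['ee_rot'].tolist(),lf(s['ee_pos']))
w=grab_frame('wrist');t=grab_frame('top')[115:215,125:295]
cv2.imwrite('pics/c4.png',np.vstack([cv2.resize(w[130:230,0:340],(680,200)),cv2.resize(t,None,fx=4,fy=4,interpolation=cv2.INTER_CUBIC)]))
E
```

```text
time_s: 7.58
ee_pos: [394.6, -262.3, 28.0]
ee_rot: [-180.0, 0.0, 176.7]
force: [-0.1, -0.7, 0.1]
gripper_width: 0.6
gripper_force: 0.0
time_s: 8.82
ee_pos: [400.2, -162.2, 157.8]
ee_rot: [-180.0, -0.0, 176.8]
force: [0.5, -0.2, 0.8]
gripper_width: 0.5
gripper_force: 0.0
[400.234910923952, -162.2179595814351, 157.84383623025363] [-179.98680485326122, -0.00017556392974124726, 176.75113898945736] [-36.3 164.4]
```

View pics/c4.png

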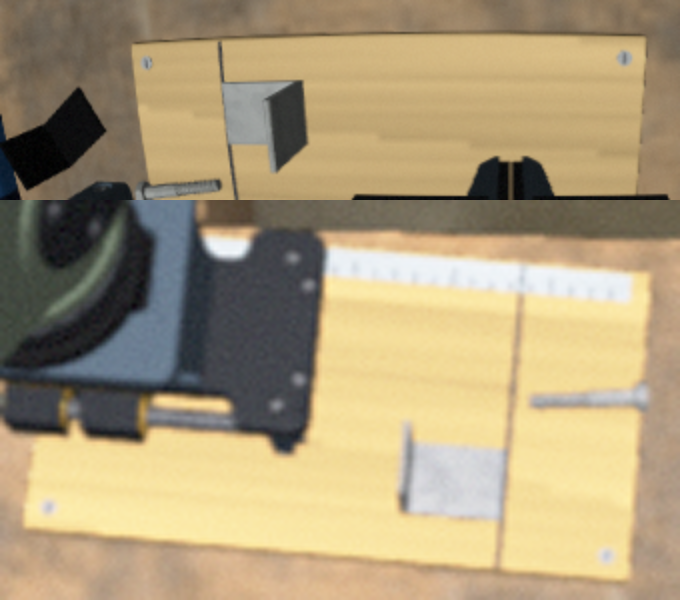

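The bracket's front edge lies on the line (wrist strip (225,83)–(230,143), top crop column ≈503), flat and square. The gripper is clear and well above everything.

```bash
python3 -c "
from workcell import env; print(env.job_done())"
```

```text
the job is handed in; nothing more can be done
None
```

I pushed the grey angle bracket flat along the board until its foot's front edge lay on the scribed line, within about 2 mm and square by the last pictures; the clip was hidden by the gripper in the last view, but the arm never came near it, and the job is handed in (no verdict was returned).

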